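Put the loose karaoke microphone on charge in the free bay

ROBOT

A 6-joint arm with a two-finger parallel gripper is mounted at the origin on the work surface. World frame = base frame: x ahead of the robot, y to its left, z up, the work surface at z = 0. Lengths are in m, angles in rad, forces in N, time in s.
With the tool pointing down it reaches from about 0.275 to 0.85 m from the base axis. Payload 19 kg.
Tool frame: the origin (TCP) lies at the very end of the fingers, on their centre line; the grasp point (between the pads) lies 19 mm behind it; z points along the fingers, x is the direction in which the jaws open and shut, and the axes are right-handed (so a half turn about z gives the same grasp; the last joint's range is limited). The gripper opens to 85 mm and grips with 20 to 120 N. Pads are 22 mm wide; open, the fingers measure 114 mm over their backs; the gripper's body (76 mm by 85 mm) begins 54 mm behind the grasp point. The pads swing forward as they close: fully open they stand 13 mm farther back than shut.
Start: joints at [1.005, 0.15, 1.437, -0, 1.554, -0.134], TCP at [0.241, 0.522, 0.231] pointing down, gripper open.
Joint ranges: [-2.8, 2.8], [-0.68, 2.1], [0.12, 2.68], [-1.39, 4.53], [0.16, 2.79], [-2.81, 2.81]. Speed limits (rad/s): [1.89, 1.89, 2.22, 3.01, 3.01, 3.01].

INTERFACE

Orientations are given as a unit quaternion [x, y, z, w].
In Python, from cell import arm gives the robot as it stands.
- The arm moves only by the shell command python3 -m handwheel 'ROWS' [FORCE]. ROWS is JSON, a list of rows, each a list of 5 numbers: the closure, from -1 (fully open) to 1 (shut), so that 0 is half open, then the shift along the world's x, y, z in mm, then the turn about the world's z in rad. In form: [[hand, x, y, z, twist], ...]. A call has 1 to 5 rows; each row is the pose to reach, as a shift and turn from the pose commanded when the call began; what a row does not reach only later rows make up. A row lasts 1/10 s, in which the tool goes at most 50 mm and 8.59 degrees, less where a joint would pass 70% of its speed; a pose out of reach is approached as far as the arm can. A call with a gripper value outside its range is refused whole. The fingers move at their own pace and stop on an object; FORCE is the grip in N (left out, the last holds). Time passes only in rows, so rows that repeat a pose let the fingers close. It gives the time, the measured TCP pose, the force and the opening at its end, in the units of the state.
- arm.get_obs(): the state, without advancing time (a new reading comes with each control period).
- arm.camera(name): name is "scene" or "side" or "wrist"; returns the picture (420x560x3 uint8, blue, green, red); there is no depth.
- arm.calibration(name): a dict with "fov_y" (degrees; the focal length in pixels is half the picture's height over the tangent of half this angle, whatever the lens; pixels are square), "cx", "cy" (the principal point, pixels), "rvec" (rotation vector, rad) and "tvec" (3), from world to camera coordinates, as OpenCV has them; the wrist camera has in their place "hand_eye" (4x4, takes a point from camera to tool coordinates, whose origin is the TCP and whose axes are the tool frame's). Camera axes: x right, y down, z forward; pixel columns grow to the right and rows downward; lengths in m; the calibration is good to about 2 mm. A picture is of the moment at which its call begins: read the wrist's pose just before it. calibration takes no time and is no camera call.
- arm.close_job(): hands the job in, once; it reports no verdict.
Trained networks look in the newest picture that a camera, given by its name, has taken for a name from the list of things; names that differ only in an ending like _2 or _b are one class to them, and where a whole thing is asked for, a point or a joint stands for the part that bears it (a point fixed in the world has none). Each returns a list of dicts, best first, with "conf" (0 to 1); they miss things now and then, are a little off and sometimes report something else, mostly with a low value. They report only what shows in the picture. A call takes as long as a camera call.
- arm.cut_out(camera, target): "region" (420x560 bool, what is visible of it) and "rect" ([left, top, width, height] in pixels, round what is visible of it).
- arm.spot_point(camera, target): "centre" ([column, row] in pixels: a listed point, or the origin of a listed thing).
The state is a dict: "time_s": time; "qpos": joint angles; "qd": joint speeds; "joint_torque": joint torques, N m; "ee_pos": TCP position; "tcp_rot": TCP orientation; "wrist_force": force on the tool from outside, world axes, zero at the start; "moment": the same for the moment, N m; "gripper_width": opening from 0.0 (shut) to 1.0 (fully open).
Only numpy, scipy, OpenCV 4.12 (cv2) and the standard library are available. Lean on these libraries where they do the work, as an engineer would, in place of code of your own. Each camera call takes 0.05 s, during which the arm holds its last target.

TASK

The silver karaoke microphone has been left lying on the TV cabinet. Lay it in whichever bay of the two-bay charging dock is empty, seated squarely in both of that bay's notches and midway along the dock, with its ball head pointing the same way as the black microphone that is already charging. Lower it in rather than letting it drop, leave the black microphone in its bay undisturbed, and let go.

Things in the scene. Friction and masses are not known exactly. Their poses are not given: they have to be found in the camera images.
- silver_mid (a point): Silver karaoke microphone, 0.26 kg, 248 mm long, loose on the cabinet with its axis level 26 mm above it. Round barrel 36 mm thick, slide switch on top, two hexagonal rubber rings (60 mm over corners), 50 mm ball head. Point: on the axis, the grasp centre; x along the axis to the head, z up. Bare barrel from x = -97 to +76 mm, tail end at -113, head's tip at +135.
- silver_head (a point): Centre of the silver microphone's ball head (radius 25 mm), 110 mm from silver_mid along the microphone's x axis.
- black_mid (a point): Black microphone, same shape and size, already charging in one of the dock's two bays: which one differs from start to start; the other bay is empty. Its head points along the dock's +x. Point and axes as for silver_mid.
- dock: Grey fixed dock, base 190 (x) by 210 (y) by 14 mm. Origin: centre of underside, at cabinet top; z up; heads point to +x. Two bays along x, axes at y = +55 and -55 mm. Each has two 90-degree V notches at x = -50 and +50 (14 mm thick, 59 wide at the top, top edge at z = 56) with finger room between. Seated barrel rests in both, level, axis at z = 52, mid point at x = 0.

How it is judged:
By the outcome, as a careful person would: the job done as asked, in the order asked, and still so for the second after the job is handed in, with the robot touching nothing.
It also fails if it takes over 38 s, if anything falls off the work surface, if the arm or the gripper's body presses on something with over 40 N, if the wrist force passes 120 N, or if a joint passes its speed limit or range.

## Working session

There is one attempt and no reset: what is moved stays moved. The work goes in short steps, Python scripts to look and compute and a shell command to move; the robot and the scene stay as the last step left them, time stands still between calls to the robot, and variables do not carry over. Pictures are saved under pics/ and viewed, and the job is handed in when it is done.

```bash
ls; mkdir -p pics
cat > h.py <<'E'
import numpy as np, cv2
from cell import arm
def snap(n,f):
    o=arm.get_obs(); im=np.array(arm.camera(n)); cv2.imwrite('pics/'+f,im); return o,im
E
python3 - <<'E'
from h import *
for n in ['scene','side','wrist']:
    c=arm.calibration(n); print(n,c)
    o,im=snap(n,n+'0.png')
    for t in ['silver_mid','silver_head','black_mid','dock']:
        for d in arm.spot_point(n,t)[:3]: print(n,t,np.round(d['centre'],1),round(d['conf'],2))
print(o)
E
```

```text
pics
scene {'fov_y': 43.717592507332796, 'cx': 284.37514578828956, 'cy': 206.84414383592227, 'rvec': array([ 1.16566729,  2.45293508, -0.84742974]), 'tvec': array([ 0.40176291, -0.27778726,  1.26975566])}
scene silver_mid [213.8 135.4] 0.97
scene silver_head [184.9 167.6] 0.94
scene black_mid [375.6 245.2] 0.84
scene dock [405.1 270.5] 0.75
side {'fov_y': 55.00558370740056, 'cx': 281.90873238636715, 'cy': 206.54313472920398, 'rvec': array([ 2.03708004, -0.45876817,  0.29957938]), 'tvec': array([-0.53222635,  0.15494738,  0.64457334])}
side silver_mid [319.1 323.6] 0.55
side silver_head [370.6 289.5] 0.64
side black_mid [234.8 188.1] 0.57
side dock [224.4 196.4] 0.72
side dock [232.6 186.7] 0.72
side dock [369.9 292.8] 0.39
wrist {'fov_y': 60.62293852888661, 'cx': 278.1600889788486, 'cy': 210.29014625678505, 'hand_eye': array([[ 9.99999949e-01,  2.53465812e-04,  1.94203873e-04,
         1.37089671e-03],
       [-3.02236993e-04,  9.47561021e-01,  3.19574747e-01,
        -8.19770778e-02],
       [-1.03018747e-04, -3.19574790e-01,  9.47561050e-01,
        -1.42749208e-01],
       [ 0.00000000e+00,  0.00000000e+00,  0.00000000e+00,
         1.00000000e+00]])}
{'time_s': 0.5, 'qpos': array([ 1.00500291e+00,  1.50519333e-01,  1.43745465e+00,  1.47711661e-06,
        1.55375603e+00, -1.34009926e-01]), 'qd': array([-0.00057935, -0.00156331, -0.00020727, -0.00022419, -0.00222145,
        0.00060735]), 'joint_torque': array([-2.86782320e-03, -7.12314963e+01, -5.70727944e+01, -3.19500195e-04,
        1.94185537e-03,  3.12219686e-05]), 'ee_pos': array([0.24063543, 0.52218535, 0.23122832]), 'tcp_rot': array([ 8.42167230e-01,  5.39216425e-01, -6.25796757e-05,  2.83032555e-05]), 'wrist_force': array([ 0.23034774, -0.49174525,  0.5980878 ]), 'moment': array([-0.02855849,  0.03751844, -0.04380782]), 'gripper_width': 0.9974030237459982}
```

View pics/scene0.png

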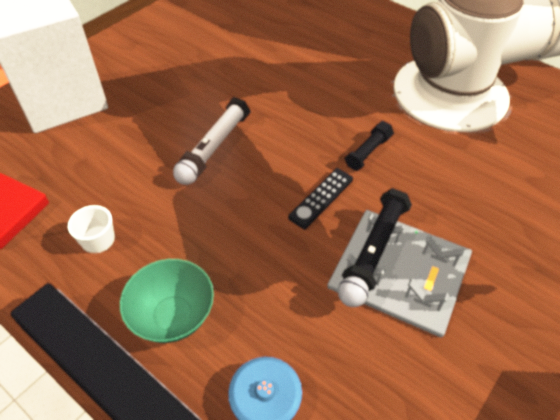

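View pics/side0.png

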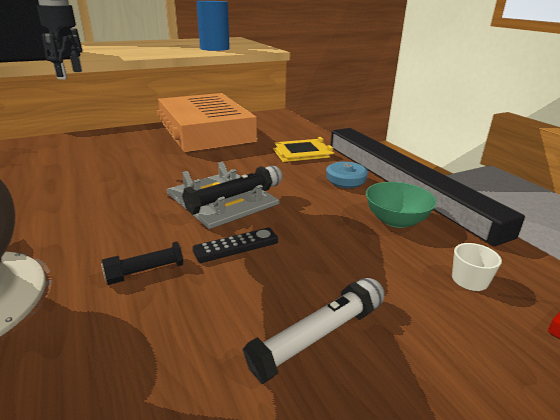

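View pics/wrist0.png

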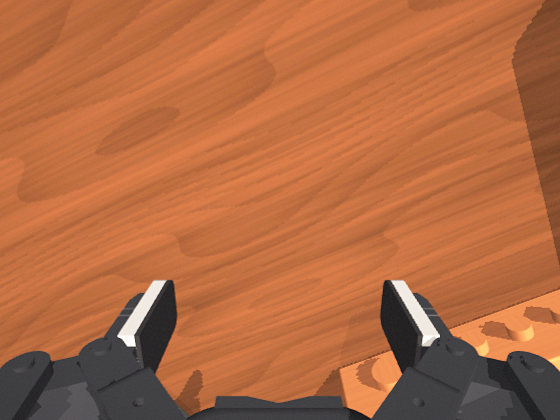

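```bash
cat >> h.py <<'E'
from scipy.spatial.transform import Rotation as R
def K(n):
    c=arm.calibration(n); f=210/np.tan(np.radians(c['fov_y']/2)); return np.array([[f,0,c['cx']],[0,f,c['cy']],[0,0,1]])
def pose(n,o=None):
    c=arm.calibration(n)
    if n=='wrist':
        T=np.eye(4);T[:3,:3]=R.from_quat(o['tcp_rot']).as_matrix();T[:3,3]=o['ee_pos'];T=T@c['hand_eye']
        return T[:3,:3],T[:3,3]
    M=cv2.Rodrigues(c['rvec'])[0]; return M.T,-M.T@np.asarray(c['tvec'])
def ray(n,px,o=None):
    Rw,C=pose(n,o); d=Rw@np.linalg.inv(K(n))@[px[0],px[1],1]; return C,d/np.linalg.norm(d)
def atz(n,px,z,o=None):
    C,d=ray(n,px,o); return C+d*(z-C[2])/d[2]
def tri(rs):
    A=0;b=0
    for C,d in rs: P=np.eye(3)-np.outer(d,d);A=A+P;b=b+P@C
    x=np.linalg.solve(A,b); return x,[np.linalg.norm((np.eye(3)-np.outer(d,d))@(x-C)) for C,d in rs]
def proj(n,X,o=None):
    Rw,C=pose(n,o); X=np.atleast_2d(X); p=(K(n)@Rw.T@(X-C).T).T; return p[:,:2]/p[:,2:]
E
python3 - <<'E'
from h import *
np.set_printoptions(precision=4,suppress=True)
D={'silver_mid':([213.8,135.4],[319.1,323.6],.026),'silver_head':([184.9,167.6],[370.6,289.5],.026),'black_mid':([375.6,245.2],[234.8,188.1],.052),'dock':([405.1,270.5],[224.4,196.4],0.)}
for k,(a,b,z) in D.items(): print(k,atz('scene',a,z),atz('side',b,z),tri([ray('scene',a),ray('side',b)]))
E
```

```text
silver_mid [ 0.4917 -0.3155  0.026 ] [ 0.5011 -0.3092  0.026 ] (array([ 0.4968, -0.3124,  0.0312]), [np.float64(0.0017381737703760383), np.float64(0.0017381737703760552)])
silver_head [ 0.5977 -0.2956  0.026 ] [ 0.6159 -0.2795  0.026 ] (array([ 0.6052, -0.2884,  0.037 ]), [np.float64(0.001848050206708727), np.float64(0.0018480502067088416)])
black_mid [0.5292 0.1169 0.052 ] [0.5262 0.1089 0.052 ] (array([0.5279, 0.1158, 0.0489]), [np.float64(0.0007579909349220851), np.float64(0.0007579909349222673)])
dock [0.5071 0.1755 0.    ] [0.5219 0.1757 0.    ] (array([0.5162, 0.1741, 0.0048]), [np.float64(0.005653653323632209), np.float64(0.005653653323632224)])
```

```bash
python3 -m handwheel '[[-1,24,-35,14,0.05],[-1,50,-70,28,0.1],[-1,76,-105,42,0.15],[-1,102,-140,56,0.2],[-1,128,-175,70,0.25]]' 30; python3 -m handwheel '[[-1,26,-34,14,0.04],[-1,52,-68,28,0.08],[-1,78,-102,40,0.12],[-1,104,-136,50,0.15],[-1,130,-170,50,0.18]]'
python3 - <<'E'
from h import *
np.set_printoptions(precision=4,suppress=True)
o,im=snap('wrist','w1.png'); print(o['ee_pos'],o['time_s'],o['qpos'],o['qd'])
import pickle; pickle.dump(o,open('o1.pkl','wb'))
for t in ['silver_mid','black_mid','dock']:
    for d in arm.spot_point('wrist',t)[:2]: print(t,np.round(d['centre'],1),round(d['conf'],2), atz('wrist',d['centre'],{'b':.052,'d':0,'s':.026}[t[0]],o))
E
```

```text
time_s: 1.25
ee_pos: [0.3693, 0.3457, 0.302]
tcp_rot: [0.768, 0.641, 0.0, 0.0]
wrist_force: [0.8, 0.4, -0.7]
gripper_width: 0.997
time_s: 1.75
ee_pos: [0.4997, 0.1756, 0.3529]
tcp_rot: [0.707, 0.707, 0.001, 0.001]
wrist_force: [0.7, 1.4, -0.3]
gripper_width: 1.002
[0.4997 0.1756 0.3529] 1.75 [ 0.1925  0.0422  1.3138 -0.      1.7832 -1.3777] [-0.7502  0.2606 -0.2295  0.     -0.015  -1.0426]
black_mid [229.5 176.7] 0.61 [0.5238 0.1154 0.052 ]
dock [271.9 161. ] 0.56 [0.5138 0.1682 0.    ]
```

View pics/w1.png

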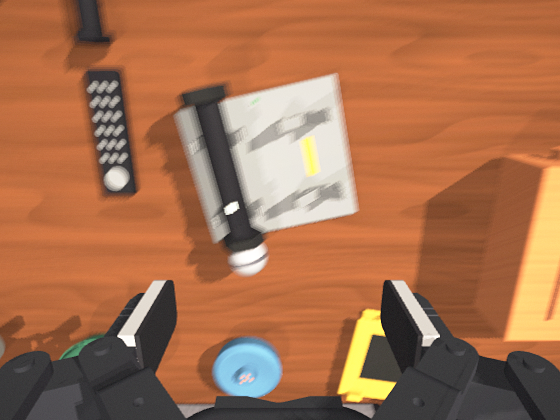

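Run:
```python
from h import *
np.set_printoptions(precision=4,suppress=True)
o,im=snap('wrist','w2.png'); print(o['ee_pos'],o['time_s'],o['qd'])
import pickle
for t in ['black_mid','dock']:
    for d in arm.spot_point('wrist',t)[:2]: print(t,np.round(d['centre'],1),round(d['conf'],2), atz('wrist',d['centre'],{'b':.052,'d':0,'s':.026}[t[0]],o))
mk=arm.cut_out('wrist','dock'); mb=arm.cut_out('wrist','black_mid')
pickle.dump((o,mk[0]['region'],mb[0]['region']),open('o2.pkl','wb'))
print(mk[0]['rect'],mb[0]['rect'],mk[0]['conf'],mb[0]['conf'])
cv2.imwrite('pics/w2z.png',cv2.resize(im[60:280,150:400],None,fx=2.4,fy=2.4,interpolation=cv2.INTER_CUBIC))
```

```text
[0.499  0.1765 0.351 ] 1.95 [ 0.0385 -0.0162  0.008   0.0032  0.0005  0.0119]
black_mid [227.3 176.9] 0.67 [0.5218 0.1136 0.052 ]
dock [270.8 164.1] 0.69 [0.5161 0.1674 0.    ]
[177.0, 75.2, 182.1, 168.2] [177.7, 81.9, 93.2, 195.6] 0.8 0.68
```

View pics/w2z.png

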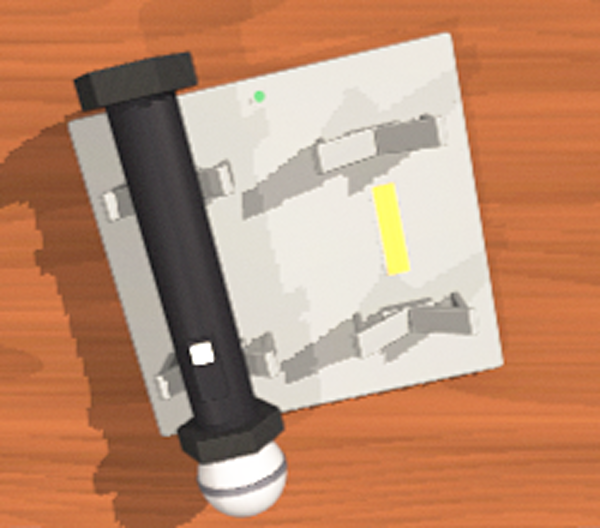

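```bash
cat > fit.py <<'E'
from h import *
import pickle
from scipy.optimize import least_squares
np.set_printoptions(precision=4,suppress=True)
o,mk,mb=pickle.load(open('o2.pkl','rb'))
im=cv2.imread('pics/w2.png')
z=np.array([[68,122],[450,33],[503,364],[163,437]])/2.4+[150,60]
g=cv2.cvtColor(im,cv2.COLOR_BGR2GRAY)
M=np.array([[-95,-105,14],[-95,105,14],[95,105,14],[95,-105,14]])/1e3
def W(p,M):
    c,s=np.cos(p[2]),np.sin(p[2]); return np.c_[p[0]+c*M[:,0]-s*M[:,1],p[1]+s*M[:,0]+c*M[:,1],M[:,2]]
f=lambda p:(proj('wrist',W(p,M),o)-z).ravel()
r=least_squares(f,[.516,.17,0.2]); print(r.x,np.degrees(r.x[2]),r.fun)
p=r.x
Q=np.array([[0,55,52],[0,-55,52],[0,0,0]])/1e3
print('bays/origin',W(p,Q)); 
# overlay
V=[]
for y in(55,-55):
  for x in(-57,-43,43,57):
    V+=[[x,y-29.5,56],[x,y+29.5,56]]
    V+=[[x,y,26.5]]
V=np.array(V)/1e3
big=cv2.resize(im[60:280,150:400],None,fx=2.4,fy=2.4,interpolation=cv2.INTER_CUBIC)
for X,col in((M,(0,0,255)),(V,(255,0,0)),(np.array([[0,-55,52],[110,-55,52],[-113,-55,52]])/1e3,(0,255,0))):
  for q in proj('wrist',W(p,X),o): cv2.circle(big,tuple(int(a) for a in (q-[150,60])*2.4),3,col,-1)
cv2.imwrite('pics/ov.png',big)
for n,px in(('scene',None),('side',None)): 
  print(n,proj(n,W(p,Q)))
E
python3 fit.py
```

```text
[0.5134 0.1708 0.2171] 12.437204016393654 [-1.0532 -0.148   0.6498 -1.2188  1.0066  1.285  -0.6046  0.7588]
bays/origin [[0.5015 0.2245 0.052 ]
 [0.5252 0.1171 0.052 ]
 [0.5134 0.1708 0.    ]]
scene [[437.431  267.8964]
 [376.9252 243.8141]
 [401.0829 271.357 ]]
side [[208.9697 170.8202]
 [233.1308 186.7089]
 [221.7022 197.9037]]
```

View pics/ov.png

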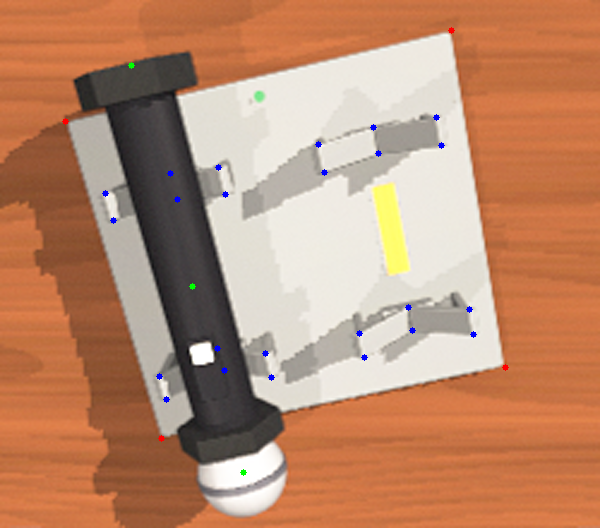

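```bash
python3 -m handwheel '[[-1,-5,-48,-6,0.02],[-1,-10,-96,-12,0.04],[-1,-15,-144,-18,0.06],[-1,-20,-192,-24,0.08],[-1,-25,-240,-30,0.1]]'; python3 -m handwheel '[[-1,-5,-48,-10,0.02],[-1,-10,-96,-24,0.04],[-1,-15,-144,-38,0.06],[-1,-20,-192,-54,0.08],[-1,-25,-238,-70,0.1]]';python3 -m handwheel '[[-1,0,-5,0,0],[-1,0,-5,0,0]]'
python3 - <<'E'
from h import *
np.set_printoptions(precision=4,suppress=True)
o,im=snap('wrist','w3.png'); print(o['ee_pos'],o['time_s'],o['qd'],o['qpos'])
import pickle
for t in ['silver_mid','silver_head']:
    for d in arm.spot_point('wrist',t)[:2]: print(t,np.round(d['centre'],1),round(d['conf'],2), atz('wrist',d['centre'],.026,o))
m=arm.cut_out('wrist','silver_mid')[0]; print(m['conf'],m['rect'])
pickle.dump((o,m['region']),open('o3.pkl','wb'))
E
```

```text
time_s: 2.7
ee_pos: [0.473, -0.0638, 0.3213]
tcp_rot: [0.671, 0.742, 0.0, 0.0]
wrist_force: [1.5, -0.2, -0.0]
gripper_width: 1.001
time_s: 3.2
ee_pos: [0.4484, -0.3018, 0.2511]
tcp_rot: [0.633, 0.774, -0.0, 0.001]
wrist_force: [1.4, 0.8, 0.3]
gripper_width: 0.999
time_s: 3.4
ee_pos: [0.4485, -0.3059, 0.2508]
tcp_rot: [0.634, 0.773, 0.0, -0.001]
wrist_force: [-0.4, 1.5, 0.3]
gripper_width: 0.999
[ 0.4485 -0.3059  0.2508] 3.4 [ 0.041  -0.0312  0.0019  0.0042  0.0091  0.0162] [-0.7405  0.0782  1.4784  0.      1.5861 -2.5082]
silver_mid [266.6 217.4] 0.83 [ 0.5005 -0.3071  0.026 ]
silver_head [272.1 304.1] 0.59 [ 0.6064 -0.2805  0.026 ]
0.75 [232.7, 105.1, 60.0, 221.4]
```

View pics/w3.png

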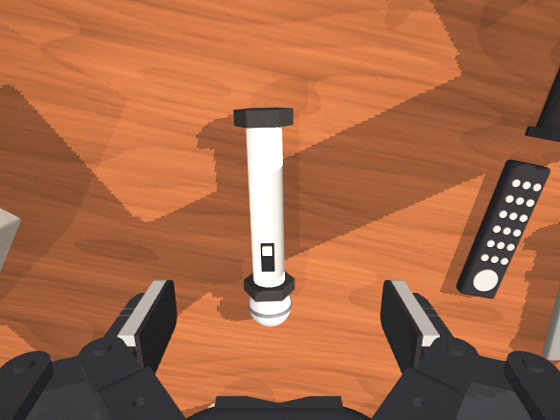

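```bash
cat > fit3.py <<'E'
from h import *
import pickle
from scipy.optimize import least_squares
np.set_printoptions(precision=4,suppress=True)
o,m=pickle.load(open('o3.pkl','rb')); im=cv2.imread('pics/w3.png')
big=cv2.resize(im[90:340,180:380],None,fx=2.4,fy=2.4,interpolation=cv2.INTER_CUBIC)
pts=[]
hsv=cv2.cvtColor(im,cv2.COLOR_BGR2HSV)
for r in range(135,270,5):
    w=np.where((hsv[r,220:310,1]<60)&(hsv[r,220:310,2]>110))[0]+220
    pts.append([(w[0]+w[-1])/2,r,w[-1]-w[0]+1])
pts=np.array(pts);print(pts[::6])
X=np.array([atz('wrist',q[:2],.026,o) for q in pts])
k=np.polyfit(X[:,0],X[:,1],1); yaw=np.arctan(k[0]); print('yaw',yaw,np.degrees(yaw),np.std(X[:,1]-np.polyval(k,X[:,0])))
u=np.array([np.cos(yaw),np.sin(yaw)])
h=atz('wrist',[270.5,303],.026,o); print(h)
def mid(x): return np.array([x,np.polyval(k,x)])
c=np.array([.4995,np.polyval(k,.4995)])
def ov(c):
  P=[]
  n=np.array([-u[1],u[0]])
  for a in(-97,76):
    for t in np.linspace(0,np.pi,9): P.append([*(c+u*a/1e3+n*.018*np.cos(t)),.026+.018*np.sin(t)])
  for t in np.linspace(0,2*np.pi,24):
    P.append([*(c+u*.110+n*.025*np.cos(t)),.026+.025*np.sin(t)])
    P.append([*(c+u*(.110+.025*np.cos(t))+n*.025*np.sin(t)),.026])
  return np.array(P)
for q in proj('wrist',ov(c),o): cv2.circle(big,tuple(int(a) for a in (q-[180,90])*2.4),2,(0,0,255),-1)
print(c); cv2.imwrite('pics/ov3.png',big)
E
python3 fit3.py
```

```text
[[263.5 135.   36. ]
 [265.  165.   35. ]
 [265.5 195.   34. ]
 [267.  225.   33. ]
 [268.  255.   31. ]]
yaw 0.21977482610265137 12.592169978903522 0.00024841726434945906
[ 0.6053 -0.2826  0.026 ]
[ 0.4995 -0.3075]
```

View pics/ov3.png

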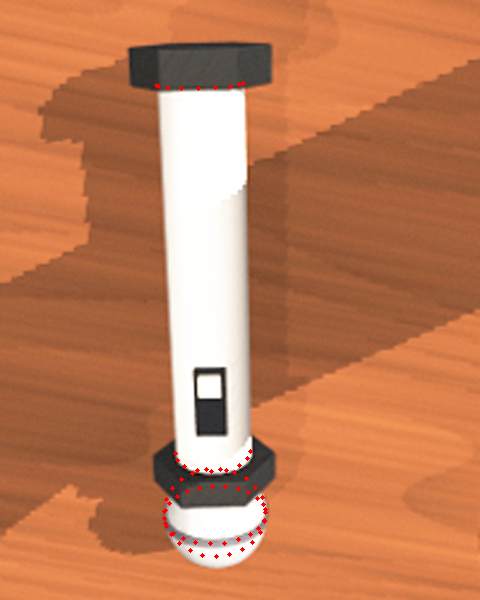

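```bash
python3 -m handwheel '[[-1,25,-1,-35,0.01],[-1,51,-1.7,-75,0.0215],[-1,51.4,-1.7,-115,0.0215],[-1,51.4,-1.7,-150,0.0215],[-1,51.4,-1.7,-175,0.0215]]'; python3 -m handwheel '[[-1,0,0,-5,0],[-1,0,0,-5,0]]'
python3 - <<'E'
from h import *
np.set_printoptions(precision=4,suppress=True)
o,im=snap('wrist','w4.png'); print(o['ee_pos'],o['time_s'],o['qd'],o['qpos'],2*np.degrees(np.arctan2(o['tcp_rot'][1],o['tcp_rot'][0])))
for t in ['silver_mid','silver_head']:
    for d in arm.spot_point('wrist',t)[:2]: print(t,np.round(d['centre'],1),round(d['conf'],2), atz('wrist',d['centre'],.026,o))
E
```

```text
time_s: 4.1
ee_pos: [0.5002, -0.3055, 0.0745]
tcp_rot: [0.625, 0.781, 0.0, -0.001]
wrist_force: [-0.7, 0.2, 0.2]
gripper_width: 1.003
time_s: 4.3
ee_pos: [0.5004, -0.3065, 0.0719]
tcp_rot: [0.625, 0.781, -0.0, 0.0]
wrist_force: [-0.3, -0.9, 0.2]
gripper_width: 1.004
[ 0.5004 -0.3065  0.0719] 4.3 [-0.0065 -0.0232 -0.0294 -0.0008  0.0146 -0.0005] [-0.6808  0.2772  1.6171 -0.      1.2473 -2.4723] 102.64643398350128
silver_mid [275.4 237.8] 0.6 [ 0.4995 -0.3074  0.026 ]
silver_head [279.1 389.4] 0.68 [ 0.6058 -0.2812  0.026 ]
```

View pics/w4.png

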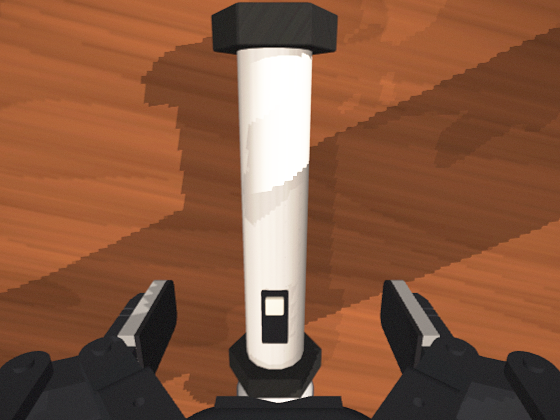

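```bash
python3 -m handwheel '[[-1,0,0,-25,0],[-1,0,0,-45,0],[-1,0,0,-58,0],[-1,0,0,-64,0],[-1,0,0,-64,0]]'; python3 -m handwheel '[[1,0,0,0,0],[1,0,0,0,0],[1,0,0,0,0],[1,0,0,0,0],[1,0,0,0,0]]' 30;python3 -m handwheel '[[1,0,0,0,0],[1,0,0,0,0],[1,0,0,0,0]]'
python3 - <<'E'
from h import *
snap('side','s5.png')
E
```

```text
time_s: 4.95
ee_pos: [0.5001, -0.3073, 0.0075]
tcp_rot: [0.625, 0.78, -0.0, -0.0]
wrist_force: [-0.1, 0.0, 0.5]
gripper_width: 1.005
time_s: 5.45
ee_pos: [0.5003, -0.3074, 0.0081]
tcp_rot: [0.625, 0.78, -0.0, 0.0]
wrist_force: [-1.8, 0.1, 5.9]
gripper_width: 0.414
time_s: 5.75
ee_pos: [0.5003, -0.3074, 0.0081]
tcp_rot: [0.625, 0.78, -0.0, 0.001]
wrist_force: [-1.4, 0.7, 5.7]
gripper_width: 0.409
```

View pics/s5.png

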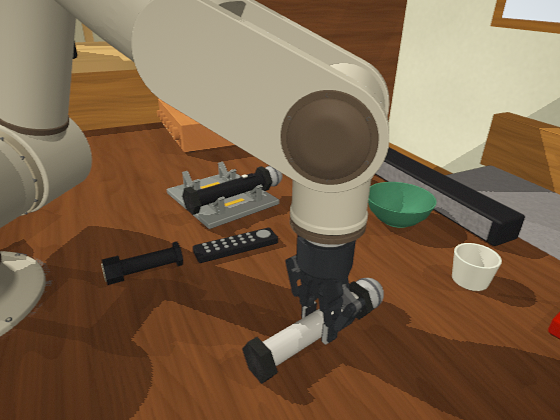

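```bash
python3 -m handwheel '[[1,0,0,0,0],[1,0,0,5,0],[1,0,0,20,0],[1,0,0,45,0],[1,0,0,75,0]]' 50; python3 -m handwheel '[[1,0,0,20,0],[1,0,0,28,0],[1,0,0,30,0],[1,0,0,30,0]]'
python3 - <<'E'
from h import *
np.set_printoptions(precision=4,suppress=True)
import pickle
o,im=snap('wrist','w6.png'); print(o['ee_pos'],o['time_s'],o['wrist_force'],o['moment'],o['gripper_width']); pickle.dump(o,open('o6.pkl','wb'))
snap('side','s6.png')
E
```

```text
time_s: 6.3
ee_pos: [0.4997, -0.3069, 0.0835]
tcp_rot: [0.625, 0.78, -0.0, -0.001]
wrist_force: [0.2, -0.1, -2.2]
gripper_width: 0.409
time_s: 6.7
ee_pos: [0.4998, -0.3071, 0.1119]
tcp_rot: [0.625, 0.78, -0.0, -0.0]
wrist_force: [0.1, 0.1, -3.3]
gripper_width: 0.403
[ 0.4998 -0.3071  0.1119] 6.7 [ 0.1242  0.0682 -3.2642] [0.0349 0.0226 0.0436] 0.4031200343567171
```

View pics/w6.png

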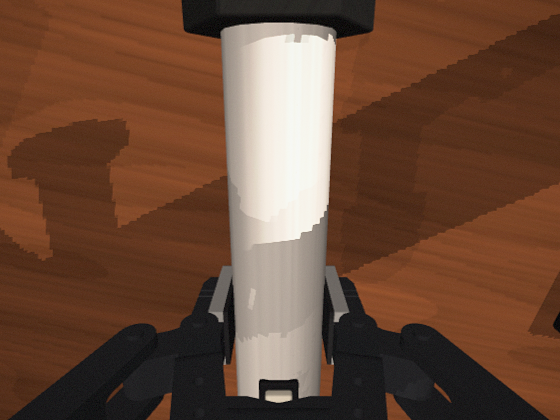

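View pics/s6.png

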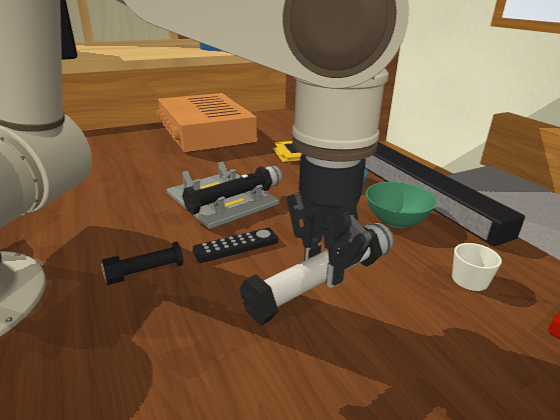

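```bash
cat > fit6.py <<'E'
from h import *
import pickle
from scipy.optimize import least_squares
np.set_printoptions(precision=4,suppress=True)
im=cv2.imread('pics/w6.png').astype(float); c=arm.calibration('wrist'); H=c['hand_eye']
b=cv2.GaussianBlur(im,(3,3),0)
E=[]
d=b[:,:,0]-0.62*b[:,:,2]   # blue minus scaled red: white>0, wood<0
for r in range(45,255,6):
    w=np.where(d[r,150:420]>0)[0]+150
    E.append((w[0]-.5,r));E.append((w[-1]+.5,r))
E=np.array(E);print(E[:4],E[-4:])
Ki=np.linalg.inv(K('wrist')); D=(H[:3,:3]@Ki@np.c_[E,np.ones(len(E))].T).T; D/=np.linalg.norm(D,axis=1)[:,None]; C=H[:3,3]
def res(p):
    # axis through (p0,0,p1) direction (sin yaw, cos, sin pitch)
    a=np.array([np.sin(p[2]),1,np.tan(p[3])]);a/=np.linalg.norm(a); q=np.array([p[0],0,p[1]])
    n=np.cross(D,a); return (np.abs((n@(q-C)))/np.linalg.norm(n,axis=1)-.018)*1e3
r=least_squares(res,[0,-.019,0,0],loss='soft_l1',x_scale=[.01,.01,.1,.1]); print('lat,z',r.x[:2],'yaw,pitch deg',np.degrees(r.x[2:]),'rms mm',np.sqrt(np.mean(res(r.x)**2)))
# tail boundary along the top ridge: row 27ish
p=r.x; a=np.array([np.sin(p[2]),1,np.tan(p[3])]);a/=np.linalg.norm(a);q=np.array([p[0],0,p[1]])
for s in (-.1,-.097,-.094):
    P=q+a*s+[0,0,-.018]; k=K('wrist')@H[:3,:3].T@(P-C); print(s,k[:2]/k[2])
E
python3 fit6.py; python3 -c "
import cv2;im=cv2.imread('pics/w6.png');print(im[15:50,278].sum(1))"
```

```text
[[220.5  45. ]
 [335.5  45. ]
 [221.5  51. ]
 [335.5  51. ]] [[229.5 243. ]
 [326.5 243. ]
 [230.5 249. ]
 [325.5 249. ]]
lat,z [ 0.0009 -0.0186] yaw,pitch deg [-0.0584 -0.3718] rms mm 0.10594341916904128
-0.1 [278.4062  14.2625]
-0.097 [278.389   26.8283]
-0.094 [278.3721  39.1504]
[ 70  69  34  28  45  42   0 269 572 551 552 550 549 549 553 552 550 546
 547 547 599 723 714 713 711 711 709 712 710 709 711 713 712 714 713]
```

```bash
python3 -m handwheel '[[1,0,20,22,0],[1,0,60,44,0],[1,0,105,64,0],[1,0,152,80,0],[1,1,200,90,0]]'; python3 -m handwheel '[[1,0,49,0,0],[1,0,98,0,0],[1,1,147,0,0],[1,1,196,0,0],[1,1,242,0,0]]';python3 -m handwheel '[[1,0,40,0,0],[1,1,65,0,0],[1,1,82,0,0],[1,1,89.5,0,0],[1,1,89.5,0,0]]'
python3 - <<'E'
from h import *
np.set_printoptions(precision=4,suppress=True)
import pickle
arm.get_obs()
o,im=snap('wrist','w7.png'); print(o['ee_pos'],o['time_s'],o['qd'],o['gripper_width'],2*np.degrees(np.arctan2(o['tcp_rot'][1],o['tcp_rot'][0]))); pickle.dump(o,open('o7.pkl','wb'))
E
```

```text
time_s: 7.3
ee_pos: [0.5007, -0.1057, 0.2028]
tcp_rot: [0.626, 0.78, -0.0, 0.0]
wrist_force: [1.1, -0.1, -3.4]
gripper_width: 0.405
time_s: 7.8
ee_pos: [0.5014, 0.1369, 0.2016]
tcp_rot: [0.625, 0.78, -0.0, -0.0]
wrist_force: [1.2, -0.9, -2.7]
gripper_width: 0.404
time_s: 8.3
ee_pos: [0.5028, 0.2247, 0.2016]
tcp_rot: [0.625, 0.781, -0.001, -0.0]
wrist_force: [-0.1, -0.2, -2.4]
gripper_width: 0.406
[0.5028 0.2247 0.2016] 8.3 [-0.0291 -0.0152  0.0057 -0.0078  0.0008 -0.0165] 0.4062056088000479 102.64819974784626
```

View pics/w7.png

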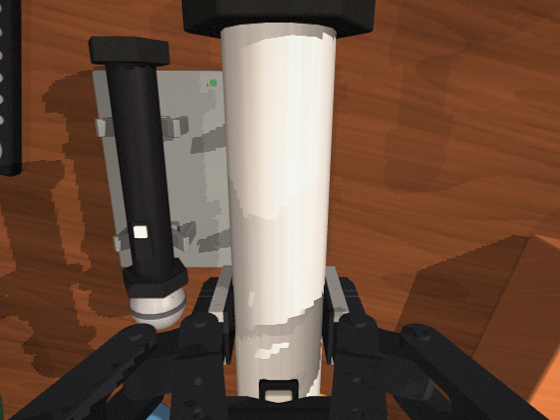

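```bash
cat > ov7.py <<'E'
from h import *
import pickle
o=pickle.load(open('o7.pkl','rb')); im=cv2.imread('pics/w7.png')
p=[.5134,.1708,.2171]
def W(p,M):
    M=np.array(M)/1e3
    c,s=np.cos(p[2]),np.sin(p[2]); return np.c_[p[0]+c*M[:,0]-s*M[:,1],p[1]+s*M[:,0]+c*M[:,1],M[:,2]]
big=cv2.resize(im[20:300,70:350],None,fx=2.1,fy=2.1,interpolation=cv2.INTER_CUBIC)
V=[[x,-55+e,56] for x in(-57,-43,43,57) for e in(-29.5,29.5)]
B=[[-95,y,14] for y in range(-105,0,10)]+[[95,y,14] for y in range(-105,0,10)]+[[x,-105,14] for x in range(-95,96,10)]
G=[[0,-55,52],[110,-55,52],[-97,-55,70],[76,-55,70]]
for X,c in((V,(255,0,0)),(B,(0,0,255)),(G,(0,255,0))):
  for q in proj('wrist',W(p,X),o): cv2.circle(big,tuple(int(round(a)) for a in (q-[70,20])*2.1),2,c,-1)
cv2.imwrite('pics/ov7.png',big)
E
python3 ov7.py
```

```text
(no output)
```

View pics/ov7.png

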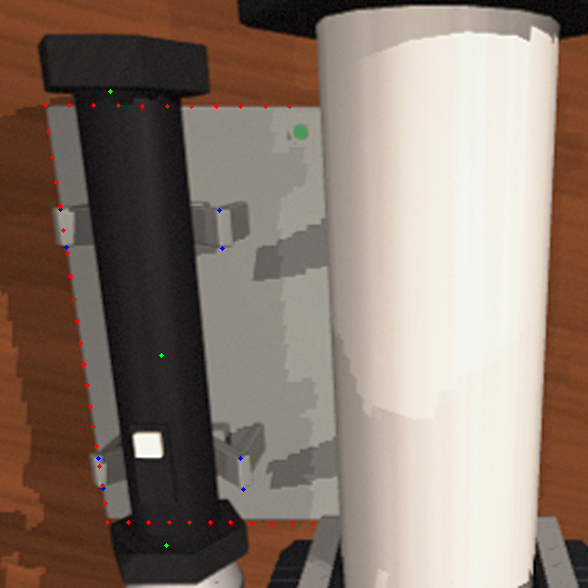

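```bash
python3 -m handwheel '[[1,0,0,-30,0],[1,0,0,-70,0],[1,0,0,-105,0],[1,0,0,-130,0],[1,0,0,-145,0]]'; python3 -m handwheel '[[1,0,0,-5,0],[1,0,0,-10,0],[1,0,0,-14,0],[1,0,0,-17,0],[1,0,0,-19,0]]';python3 -m handwheel '[[1,0,0,-1,0],[1,0,0,-1.5,0],[1,0,0,-2,0],[1,0,0,-2,0]]'
python3 - <<'E'
from h import *
np.set_printoptions(precision=4,suppress=True)
o,im=snap('wrist','w8.png'); print(o['ee_pos'],o['time_s'],o['wrist_force'],o['moment'])
snap('side','s8.png')
E
```

```text
time_s: 8.85
ee_pos: [0.5023, 0.2227, 0.0551]
tcp_rot: [0.626, 0.78, -0.001, -0.001]
wrist_force: [0.5, -0.5, -2.9]
gripper_width: 0.405
time_s: 9.35
ee_pos: [0.5033, 0.2243, 0.0386]
tcp_rot: [0.625, 0.78, 0.0, 0.0]
wrist_force: [1.3, -0.3, -2.4]
gripper_width: 0.407
time_s: 9.75
ee_pos: [0.5031, 0.2243, 0.0365]
tcp_rot: [0.625, 0.78, 0.0, 0.0]
wrist_force: [0.2, 0.4, -2.7]
gripper_width: 0.405
[0.5031 0.2243 0.0365] 9.75 [ 0.2108  0.3771 -2.675 ] [ 0.0118 -0.0384  0.0072]
```

View pics/w8.png

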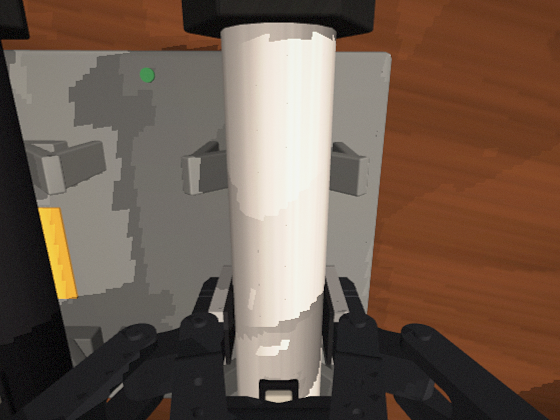

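View pics/s8.png

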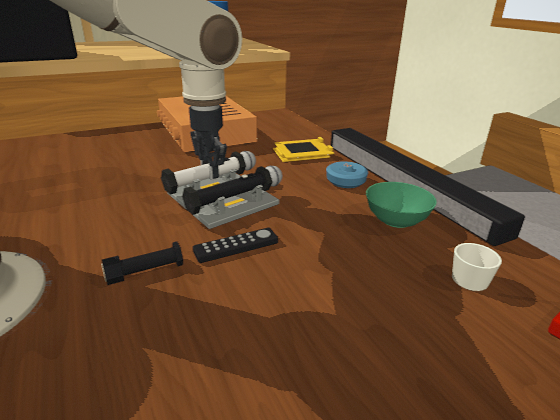

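```bash
cat > ov8.py <<'E'
from h import *
o={'ee_pos':[.5031,.2243,.0365],'tcp_rot':arm.get_obs()['tcp_rot']}; im=cv2.imread('pics/w8.png')
p=[.5134,.1708,.2171]
def W(p,M):
    M=np.array(M)/1e3
    c,s=np.cos(p[2]),np.sin(p[2]); return np.c_[p[0]+c*M[:,0]-s*M[:,1],p[1]+s*M[:,0]+c*M[:,1],M[:,2]]
big=cv2.resize(im[20:300,150:410],None,fx=2.1,fy=2.1,interpolation=cv2.INTER_CUBIC)
V=[[x,55+e,56] for x in(-57,-43) for e in(-29.5,29.5)]
B=[[-95,y,14] for y in range(0,106,10)]+[[x,105,14] for x in range(-95,50,10)]
for X,c in((V,(255,0,0)),(B,(0,0,255))):
  for q in proj('wrist',W(p,X),o): cv2.circle(big,tuple(int(round(a)) for a in (q-[150,20])*2.1),2,c,-1)
cv2.imwrite('pics/ov8.png',big)
E
python3 ov8.py
```

```text
(no output)
```

View pics/ov8.png

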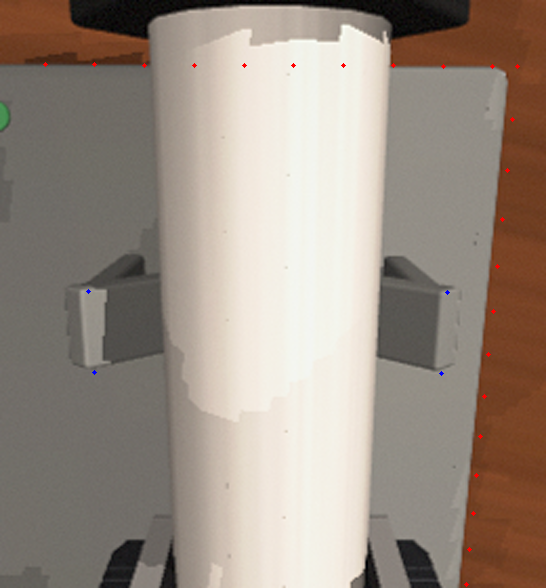

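```bash
python3 -m handwheel '[[1,-0.3,-1,-0.5,0],[1,-0.3,-1,-1,0],[1,-0.3,-1,-1.5,0],[1,-0.3,-1,-2,0],[1,-0.3,-1,-2,0]]' 40;  python3 -m handwheel '[[1,0,0,-0.5,0],[1,0,0,-1,0],[1,0,0,-1,0]]';  python3 -m handwheel '[[1,0,0,-0.5,0],[1,0,0,-0.5,0]]'
```

```text
time_s: 10.35
ee_pos: [0.5029, 0.2232, 0.0346]
tcp_rot: [0.625, 0.78, -0.0, 0.0]
wrist_force: [-1.1, -1.8, 1.4]
gripper_width: 0.408
time_s: 10.65
ee_pos: [0.5031, 0.223, 0.0342]
tcp_rot: [0.625, 0.78, 0.0, 0.001]
wrist_force: [-3.8, -6.3, 11.8]
gripper_width: 0.403
time_s: 10.85
ee_pos: [0.5032, 0.223, 0.0341]
tcp_rot: [0.625, 0.78, 0.0, 0.001]
wrist_force: [-6.8, -6.8, 18.5]
gripper_width: 0.405
```

```bash
python3 -m handwheel '[[1,-0.5,-0.5,0.5,0],[1,-0.5,-0.5,1,0],[1,-0.5,-0.5,1,0]]' 20;  python3 -m handwheel '[[0.1,0,0,0,0],[0,0,0,0,0],[-0.1,0,0,0,0],[-0.2,0,0,0,0],[-0.3,0,0,0,0]]'
python3 - <<'E'
from h import *
np.set_printoptions(precision=4,suppress=True)
o,im=snap('wrist','w9.png'); print(o['ee_pos'],o['time_s'],o['wrist_force'],o['gripper_width'])
E
```

```text
time_s: 11.15
ee_pos: [0.5028, 0.2228, 0.0342]
tcp_rot: [0.625, 0.78, 0.0, 0.0]
wrist_force: [3.1, -1.8, 6.1]
gripper_width: 0.405
time_s: 11.65
ee_pos: [0.5022, 0.2228, 0.0338]
tcp_rot: [0.625, 0.78, -0.0, -0.0]
wrist_force: [0.2, 0.5, -0.1]
gripper_width: 0.652
[0.5022 0.2228 0.0338] 11.65 [ 0.248   0.4588 -0.094 ] 0.651848554302298
```

View pics/w9.png

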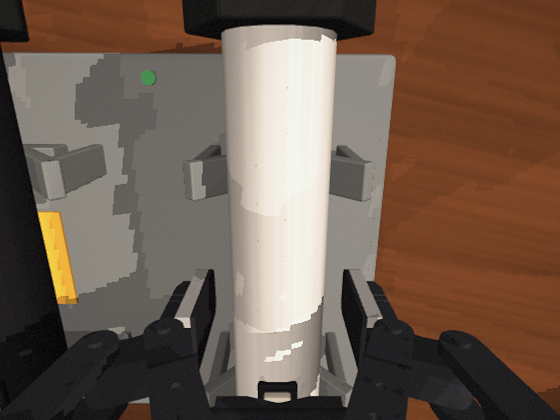

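```bash
python3 -m handwheel '[[-0.4,0,0,5,0],[-0.4,0,0,20,0],[-0.4,0,0,50,0],[-0.4,0,0,90,0],[-0.4,0,0,135,0]]';  python3 -m handwheel '[[-0.5,0,-5,45,0],[-0.5,0,-20,90,0],[-0.5,0,-35,130,0],[-0.5,0,-45,170,0],[-0.5,0,-48,180,0]]'; python3 -m handwheel '[[-0.5,0,0,0,0],[-0.5,0,0,0,0]]'
python3 - <<'E'
from h import *
np.set_printoptions(precision=4,suppress=True)
import pickle
o,im=snap('wrist','w10.png'); print(o['ee_pos'],o['time_s'],o['wrist_force'],o['gripper_width'],o['qd']); pickle.dump(o,open('o10.pkl','wb'))
for t in ['silver_mid','silver_head','black_mid']:
    for d in arm.spot_point('wrist',t)[:1]: print(t,d['conf'],atz('wrist',d['centre'],.052,o))
snap('scene','sc10.png')
p=[.5134,.1708,.2171]
def W(p,M):
    M=np.array(M)/1e3
    c,s=np.cos(p[2]),np.sin(p[2]); return np.c_[p[0]+c*M[:,0]-s*M[:,1],p[1]+s*M[:,0]+c*M[:,1],M[:,2]]
big=cv2.resize(im[40:280,150:410],None,fx=2.3,fy=2.3,interpolation=cv2.INTER_CUBIC)
B=[[s,t,14] for s in(-95,95) for t in(-105,105)]
G=[[x,y+18*np.cos(t),52+18*np.sin(t)] for y in(-55,55) for x in(-97,76) for t in np.linspace(0,np.pi,5)]+[[x,y,52] for y in(-55,55) for x in (-113,110)]
for X,c in((B,(0,0,255)),(G,(0,255,0))):
  for q in proj('wrist',W(p,X),o): cv2.circle(big,tuple(int(round(a)) for a in (q-[150,40])*2.3),2,c,-1)
cv2.imwrite('pics/ov10.png',big)
E
```

```text
time_s: 12.2
ee_pos: [0.5016, 0.2226, 0.17]
tcp_rot: [0.625, 0.78, -0.001, -0.0]
wrist_force: [0.6, 0.0, -0.8]
gripper_width: 0.704
time_s: 12.7
ee_pos: [0.5027, 0.174, 0.3539]
tcp_rot: [0.626, 0.78, 0.002, 0.002]
wrist_force: [-0.2, 0.8, -0.3]
gripper_width: 0.751
time_s: 12.9
ee_pos: [0.5021, 0.1749, 0.3477]
tcp_rot: [0.625, 0.78, -0.001, -0.0]
wrist_force: [-0.5, 0.1, -0.8]
gripper_width: 0.749
[0.5021 0.1749 0.3477] 12.9 [-0.4549  0.1393 -0.8201] 0.7490437491209446 [ 0.0065  0.0094  0.0137  0.0002 -0.0003 -0.0012]
silver_mid 0.7 [0.5018 0.2212 0.052 ]
silver_head 0.84 [0.6046 0.2523 0.052 ]
black_mid 0.62 [0.5261 0.1126 0.052 ]
```

View pics/ov10.png

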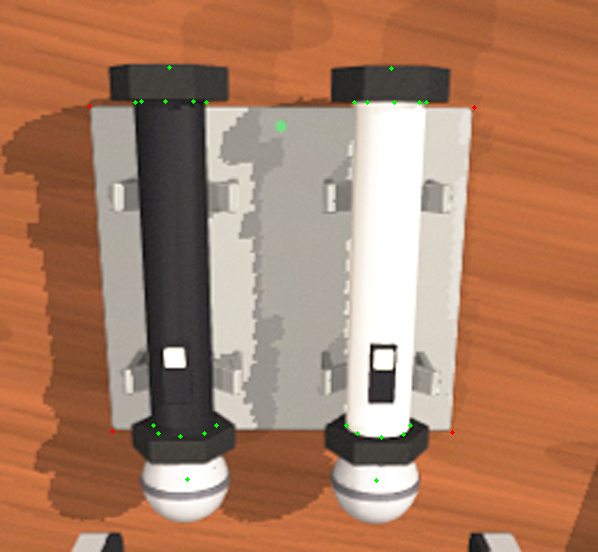

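View pics/sc10.png

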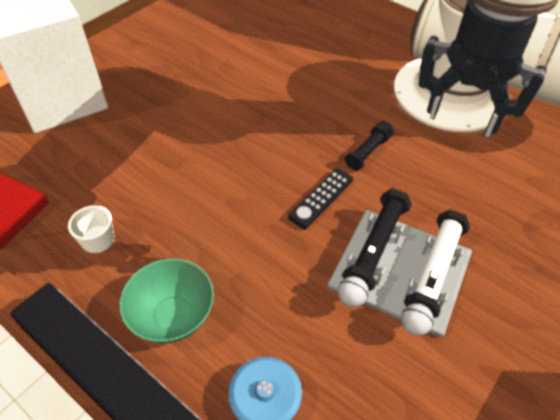

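```bash
python3 -c "
from cell import arm
o=arm.get_obs();print(o['time_s'],o['wrist_force']);print(arm.close_job())"
```

```text
13.15 [-0.73955016  0.41416398 -0.21199926]
the job is handed in; nothing more can be done
None
```

I laid the silver microphone in the dock's empty bay (the +y one) with its head pointing the same way as the black one, then let go and handed the job in at 13.15 s.

**Placing:** I gripped the barrel at its grasp centre and lowered it in small steps until it touched the notches. The wrist force rose to about 18.5 N upward at contact. I eased that to about 6 N, opened the fingers with the force at zero, and lifted straight off.

**Final checks:**
- **Seating:** In the last wrist picture the two microphones lie parallel and level in their notches. Their rings and heads line up to about 1 mm along the dock.
- **Black microphone:** It still matches the dock outline I fitted at the start, so it does not appear to have moved.
- **Robot:** The gripper was about 0.3 m above the dock and touching nothing.

**Disagreements:**
- The learned point finder put the silver microphone's mid point about 3 mm sideways from my fitted bay axis. It was off by about as much for the untouched black one, so I took this as its own error.
- Just before contact, the close-up showed the bay about 1 mm off my dock fit, so I shifted by that much.

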